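Press home the cover pins crosswise

ROBOT

A 7-joint arm with a two-finger parallel gripper is mounted at the origin on a cart in front of the work surface, level with it; the furniture and walls round the work are solid. World frame = base frame: x ahead of the robot, y to its left, z up, the work surface at z = 0. Lengths are in m, angles in rad, forces in N, time in s.
With the tool pointing down it reaches from about 0.35 to 0.9 m from the base axis. Payload 7.2 kg.
Tool frame: the origin (TCP) lies between the finger pads; the fingertips stand 14 mm ahead of it and the grasp point (between the pads) lies 5 mm behind it (robot.tips_ahead is the distance from the TCP to the fingertips, in m); z points along the fingers, x is the direction in which the jaws open and shut, and the axes are right-handed (so a half turn about z gives the same grasp; the last joint's range is limited). The gripper opens to 85 mm and grips with 20 to 120 N. Pads are 22 mm wide; open, the fingers measure 114 mm over their backs; the gripper's body (76 mm by 85 mm) begins 54 mm behind the grasp point. The pads swing forward as they close: fully open they stand 13 mm farther back than shut.
Start: joints at [1.081, 0.411, -0.013, 1.596, 0.006, 1.134, -0.082], TCP at [0.256, -0.57, 0.22] pointing down, gripper open.
Joint ranges: [-2.95, 2.95], [-0.29, 1.99], [-1.47, 1.44], [0.14, 2.54], [-1.03, 4.17], [0.13, 1.85], [-2.86, 2.86]. Speed limits (rad/s): [2.39, 2.39, 3.01, 3.01, 3.14, 3.14, 3.14].

INTERFACE

Orientations are given as a rotation vector (axis times angle).
In Python, from cell import robot gives the robot as it stands.
- The arm moves only by the tool drive_tool, never from a script. Its argument "commands" is a list that holds one entry, the list of rows, each a list of 4 numbers: the shift along the tool's x, y, z in units of 25 mm (1.0 is 25 mm), then the turn about the tool's z in units of 6 degrees (1.0 is 6 degrees). A call has 1 to 8 rows; each row is the pose to reach, as a shift and turn from the pose commanded when the call began, along the tool's axes at that moment; what a row does not reach only later rows make up. A row lasts 1/8 s, in which the tool goes at most 62.5 mm and 10.7 degrees, less where a joint would pass 70% of its speed; a pose out of reach is approached as far as the arm can. A call with a gripper value outside its range is refused whole. "hand" is the opening, from 0 (shut) to 1 (fully open), set as the call begins (left out, the last holds). The fingers move at their own pace and stop on an object; "force" is the grip in N (left out, the last holds). Time passes only in rows, so rows that repeat a pose let the fingers close. It gives the time, the measured TCP pose, the force and the opening at its end, in the units of the state.
- robot.sense(): the state, without advancing time (a new reading comes with each control period).
- robot.camera(name): name is "side" or "top" or "wrist"; returns a dict with "image" (384x512x3 uint8, red, green, blue), "z_map" (384x512 float32, m along the optical axis (not along the pixel's ray), 0 where there is no reading), "mtx" (3x3 intrinsics, pixels), "k1" (the pictures are not rectified: a ray, as slopes to the right and down, at radius r is drawn at 1 + k1 r^2 times it, then the intrinsics apply), "position" and "rotation" of the camera in the world. Camera axes: x right, y up, looking along -z (the intrinsics and any distortion apply to the point x, -y, -z); pixel columns grow to the right and rows downward; lengths in m; the calibration is good to about 2 mm. A picture is of the moment at which its call begins.
- robot.sign_off(): hands the job in, once; it reports no verdict.
Trained networks look in a picture, given as the dict that the camera call returned (one of the last four; its "shot" number tells which), for a name from the list of things; names that differ only in an ending like _2 or _b are one class to them, and where a whole thing is asked for, a point or a joint stands for the part that bears it (a point fixed in the world has none). Each returns a list of dicts, best first, with "confidence" (0 to 1); they miss things now and then, are a little off and sometimes report something else, mostly with a low value. They report only what shows in the picture. A call takes as long as a camera call. They do not tell look-alikes from the thing itself.
- robot.spot_in(thing, picture): "pixel" ([column, row] in pixels, amid what is visible of it).
- robot.masks_of(thing, picture): "region" (384x512 bool, what is visible of it) and "pixel" ([column, row] in pixels, amid what is visible of it).
The state is a dict: "t": time; "joint_pos": joint angles; "joint_vel": joint speeds; "joint_torque": joint torques, N m; "tcp_pos": TCP position; "ee_rot": TCP orientation; "force": force on the tool from outside, world axes, zero at the start; "torque": the same for the moment, N m; "opening": finger opening in m.
Only numpy, scipy, OpenCV 4.12 (cv2) and the standard library are available. Lean on these libraries where they do the work, as an engineer would, in place of code of your own. Each camera call takes 0.05 s, during which the arm holds its last target. There are 200 camera calls.

TASK

Fasten the cover of the grey instrument box by pressing its four black corner pins all the way down, one at a time with the fingertips, lightly and in crosswise order: first the pin at the corner beside the cable gland, then the one diagonally opposite, then the other one at the gland's end, and the remaining one last. Only press: do not pick up or shove the box, and leave the vial, the dropper bottle and the marker beside it alone.

Things in the scene. Friction and masses are not known exactly. Their poses are not given: they have to be found in the camera images.
- box: Shallow grey instrument enclosure with a pale cover, 184 x 134 mm and 50 mm high, about 1.8 kg, standing loose on rubber feet on the worktop, turned any way. Origin: centre of its underside, at worktop height; x runs along its long side towards the short end that carries the cable gland, z up. Four black push-rivet pins stick up from the cover at the corners, each through a collar 21 mm across and 3 mm high.
- gland (a point): Outer tip of the black, plugged cable gland, a stub about 24 mm across that sticks 28 mm out of one short end of the box, off-centre, next to one corner; at (118, 36, 22) mm in the box's own axes.
- pin1_top (a point): Middle of the top face of the flat round black head (19 mm across, 6 mm thick) of the push-rivet pin at the corner right beside the cable gland; all four pins look alike. Unloaded it is 74 mm above the worktop when the pin is up (as at the start, within 1 mm) and 65 mm when fully down. It lies at (x, y) = (70, 48) mm in the box's own axes.
- pin2_top (a point): Middle of the top face of the flat round black head (19 mm across, 6 mm thick) of the push-rivet pin at the corner diagonally opposite to the gland's corner; all four pins look alike. Unloaded it is 74 mm above the worktop when the pin is up (as at the start, within 1 mm) and 65 mm when fully down. It lies at (x, y) = (-70, -48) mm in the box's own axes.
- pin3_top (a point): Middle of the top face of the flat round black head (19 mm across, 6 mm thick) of the push-rivet pin at the other corner of the same short end as the gland; all four pins look alike. Unloaded it is 74 mm above the worktop when the pin is up (as at the start, within 1 mm) and 65 mm when fully down. It lies at (x, y) = (70, -48) mm in the box's own axes.
- pin4_top (a point): Middle of the top face of the flat round black head (19 mm across, 6 mm thick) of the push-rivet pin at the corner diagonally opposite to pin3; all four pins look alike. Unloaded it is 74 mm above the worktop when the pin is up (as at the start, within 1 mm) and 65 mm when fully down. It lies at (x, y) = (-70, 48) mm in the box's own axes.
- pin1 (a joint): How far pin1 is pushed down, m: 0 up, 0.009 fully down on its stop, the rubber buffer under its head then resting on the collar. It slides down against a steady friction of about 3.5 N, with no return spring, and stays where it is left. The head gives on its soft buffer about 1 mm for 3 N (not counted in this value) and springs back when let go.
- pin2 (a joint): How far pin2 is pushed down, m: 0 up, 0.009 fully down on its stop, the rubber buffer under its head then resting on the collar. It slides down against a steady friction of about 3.5 N, with no return spring, and stays where it is left. The head gives on its soft buffer about 1 mm for 3 N (not counted in this value) and springs back when let go.
- pin3 (a joint): How far pin3 is pushed down, m: 0 up, 0.009 fully down on its stop, the rubber buffer under its head then resting on the collar. It slides down against a steady friction of about 3.5 N, with no return spring, and stays where it is left. The head gives on its soft buffer about 1 mm for 3 N (not counted in this value) and springs back when let go.
- pin4 (a joint): How far pin4 is pushed down, m: 0 up, 0.009 fully down on its stop, the rubber buffer under its head then resting on the collar. It slides down against a steady friction of about 3.5 N, with no return spring, and stays where it is left. The head gives on its soft buffer about 1 mm for 3 N (not counted in this value) and springs back when let go.
- vial: Small screw-cap sample vial, 23 mm across, 52 mm high, standing loose beside one long side of the box; bystander. Origin: centre of its underside.
- drops: Small dropper bottle, 29 mm across, 57 mm high, standing loose beside the same long side; bystander. Origin: centre of its underside.
- marker: Black marker pen, 148 mm long, 19 mm thick, lying loose along the other long side of the box; bystander. Origin: middle of its underside.
Not all that is in view belongs to the job. There is more than one size of the box; the job needs the larger.

How it is judged:
By the outcome, as a careful person would: the job done as asked, in the order asked, and still so for the second after the job is handed in, with the robot touching nothing.
It also fails if it takes over 54 s, if anything falls off the work surface, if the arm or the gripper's body presses on something with over 40 N, if the wrist force passes 120 N, or if a joint passes its speed limit or range.

## Working session

There is one attempt and no reset: what is moved stays moved. The work goes in short steps, Python scripts to look and compute and a tool call to move; the robot and the scene stay as the last step left them, time stands still between calls to the robot, and variables do not carry over. Pictures are saved under pics/ and viewed, about 8 in all and at most 12, crops included, and the job is handed in when it is done.

Besides the shell and the picture viewer there is one more tool, called by a JSON object that holds its "op" and its "data". drive_tool: Moves the arm, as the interface text tells. Its arguments: {"type":"object","properties":{"commands":{"type":"array","items":{"type":"array","items":{"type":"array","items":{"type":"number"}}}},"hand":{"type":"number"},"force":{"type":"number"}},"required":["commands"]}

```bash
mkdir -p pics; ls
python3 - <<'E'
from cell import robot
import cv2,pickle
for n in("top","side"):
    c=robot.camera(n); cv2.imwrite(f"pics/{n}0.png",c["image"][:,:,::-1]); pickle.dump(c,open(f"{n}0.pkl","wb"))
    print(n,c["position"],c["rotation"],c["mtx"],c["k1"])
    for t in("box","gland","pin1_top"):
        print(t,[(r["pixel"],round(r["confidence"],2)) for r in robot.spot_in(t,c)])
s=robot.sense();print(s["t"],s["tcp_pos"],s["ee_rot"],s["opening"],s["force"],robot.tips_ahead)
E
```

```text
pics
top [ 0.30664952 -0.1232057   1.10426972] [ 0.18706626 -0.18613621 -1.54846328] [[496.57422901   0.         260.36859977]
 [  0.         496.57422901 185.16855058]
 [  0.           0.           1.        ]] -0.06426747141250416
box [([171.0, 237.3], 0.96), ([295.7, 205.8], 0.61)]
gland [([293.0, 209.3], 0.93), ([169.8, 238.0], 0.71)]
pin1_top [([311.7, 238.9], 0.59)]
side [ 0.54834004 -0.80586423  0.57537374] [ 0.96889775 -0.00580773  0.03423834] [[407.84285385   0.         250.14471493]
 [  0.         407.84285385 188.51756515]
 [  0.           0.           1.        ]] -0.10878798767803516
box [([262.4, 232.1], 0.72)]
gland [([258.2, 234.5], 0.65), ([215.0, 172.6], 0.57)]
pin1_top [([272.4, 250.8], 0.44)]
0.4 [ 0.25584806 -0.57017328  0.21948279] [-2.63720400e+00  1.70710659e+00  2.43103726e-04] 0.08523857257170128 [ 0.51073678  0.62115903 -0.39917989] 0.014
```

Run:
```python
import cv2,numpy as np
a=cv2.imread("pics/top0.png");b=cv2.imread("pics/side0.png")
cv2.imwrite("pics/a.png",cv2.resize(a,(800,600),interpolation=cv2.INTER_CUBIC))
cv2.imwrite("pics/b.png",cv2.resize(b,(800,600),interpolation=cv2.INTER_CUBIC))
```

```text
(no output)
```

View pics/a.png

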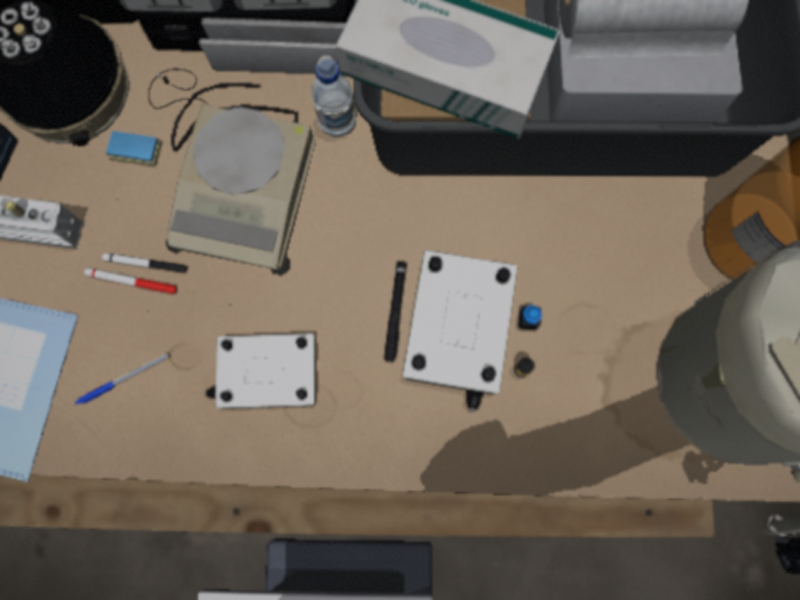

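View pics/b.png

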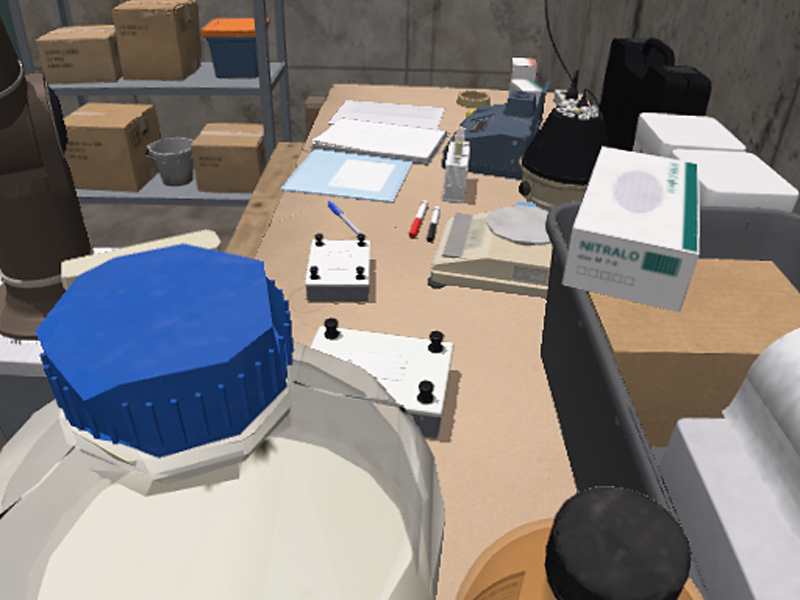

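The larger box is the one at about (460,320) in the 800x600 top view. Its gland is at (474,398), beside the lower-right corner, so pin1≈(488,373), pin3≈(419,361), pin2≈(435,263) and pin4≈(503,275). The smaller box at (265,370) is a decoy. Next I fit the box pose.

```bash
cat > h.py <<'E'
import numpy as np,cv2
from scipy.spatial.transform import Rotation as R
PB={1:(70,48),2:(-70,-48),3:(70,-48),4:(-70,48)}
def rot(c):
    r=np.array(c["rotation"]); return r if r.shape==(3,3) else R.from_rotvec(r).as_matrix()
def to_world(c,px,z):
    m=c["mtx"]; k=np.array([c["k1"],0,0,0,0.])
    s=cv2.undistortPoints(np.array([[px]],float),m,k)[0,0]
    d=rot(c)@[s[0],-s[1],-1]; p=np.array(c["position"]); return p+d*(z-p[2])/d[2]
def to_px(c,P):
    q=rot(c).T@(np.array(P)-c["position"]); q=q*[1,-1,-1]
    return cv2.projectPoints(q.reshape(1,1,3),np.zeros(3),np.zeros(3),c["mtx"],np.array([c["k1"],0,0,0,0.]))[0].ravel()
def blobs(c,thr=60,amin=20,amax=5000):
    g=cv2.cvtColor(c["image"],cv2.COLOR_RGB2GRAY)
    n,l,st,ce=cv2.connectedComponentsWithStats((g<thr).astype(np.uint8))
    return [(ce[i],st[i]) for i in range(1,n) if amin<st[i][4]<amax]
def fit(W):  # W {i:(x,y)} -> box pose
    A=np.array([PB[i] for i in W])/1000; B=np.array([W[i][:2] for i in W])
    a,b=A.mean(0),B.mean(0); U,_,V=np.linalg.svd((A-a).T@(B-b)); M=V.T@np.diag([1,np.sign(np.linalg.det(V.T@U.T))])@U.T
    t=b-M@a; print("rms mm",1000*np.sqrt((((A@M.T+t)-B)**2).sum(1).mean())); return M,t
E
python3 - <<'E'
from h import *
import pickle
c=pickle.load(open("top0.pkl","rb")); bl=blobs(c)
W={}
for i,p in {1:(488,373),3:(419,361),2:(435,263),4:(503,275)}.items():
    p=np.array(p)*.64; b=min(bl,key=lambda b:np.hypot(*(b[0]-p))); W[i]=to_world(c,b[0],.071); print(i,b[0],b[1][2:],W[i].round(4), )
M,t=fit(W); print(t,np.degrees(np.arctan2(M[1,0],M[0,0])))
for i in PB: print(i,(M@np.array(PB[i])/1000+t).round(4))
print("gland",M@[.118,.036]+t, to_world(c,np.array((474,398))*.64,.022))
E
```

```text
1 [312.16326531 238.97959184] [ 7  9 49] [ 0.4433 -0.2306  0.071 ]
3 [267.5  231.56] [ 8  8 50] [ 0.4577 -0.1371  0.071 ]
2 [278.05882353 168.54901961] [ 7  8 51] [ 0.5949 -0.1585  0.071 ]
4 [321.52941176 175.92156863] [ 8  9 51] [ 0.5799 -0.2522  0.071 ]
rms mm 0.9686276425546501
[ 0.51896091 -0.19460569] 171.09248622512655
1 [ 0.4424 -0.2312]
2 [ 0.5955 -0.158 ]
3 [ 0.4572 -0.1363]
4 [ 0.5807 -0.2529]
gland [ 0.3968098 -0.2119004] [ 0.41521546 -0.21628286  0.022     ]
```

{"op": "drive_tool", "data": {"commands": [[[-1.3,-1.8,0,0],[-2.7,-3.6,0,0],[-4.0,-5.4,0,0],[-5.4,-7.2,0,0],[-6.7,-9.0,0,0],[-8.1,-10.8,0,0],[-9.3,-12.36,0,0],[-9.3,-12.36,0,0]]], "hand": 0, "force": 40}}

```text
t: 1.4
tcp_pos: [0.4446, -0.2275, 0.2199]
ee_rot: [-2.642, 1.697, -0.001]
force: [-0.6, -0.2, -0.3]
opening: -0.0002
```

Run:
```python
from h import *
from cell import robot
c=robot.camera("wrist"); cv2.imwrite("pics/w1.png",c["image"][:,:,::-1])
s=robot.sense();print(s["t"],s["tcp_pos"],R.from_rotvec(s["ee_rot"]).as_matrix().round(4),s["opening"],s["force"])
print(c["position"],c["rotation"],c["mtx"],c["k1"])
for i,p in {1:(.4424,-.2312),2:(.5955,-.158),3:(.4572,-.1363),4:(.5807,-.2529)}.items(): print(i,to_px(c,[*p,.074]))
for b in blobs(c,50,100,20000): print(b[0].round(1),b[1],to_world(c,b[0],.071).round(4))
```

```text
1.45 [ 0.44339076 -0.23012182  0.21979196] [[ 4.129e-01 -9.108e-01  4.000e-04]
 [-9.108e-01 -4.129e-01 -1.000e-04]
 [ 3.000e-04 -4.000e-04 -1.000e+00]] 6.520680267883163e-05 [-0.22303601 -0.833628   -0.99754339]
[ 0.50704125 -0.19826637  0.37451202] [-0.24804509  0.15904939 -1.13344485] [[299.65942412   0.         256.84629435]
 [  0.         299.65942412 194.33097106]
 [  0.           0.           1.        ]] -0.048480332754618057
1 [259.73824162 181.64094398]
2 [257.0732999   -2.68303178]
3 [178.74060505 129.5092034 ]
4 [342.59792132  60.58691863]
[50.3 35.5] [ 39  29  22  15 176] [0.4888 0.0086 0.071 ]
[340.1  61.1] [328  50  24  23 249] [ 0.58   -0.2515  0.071 ]
[331.  119.6] [323 111  17  22 123] [ 0.5284 -0.2692  0.071 ]
[259.2 176.5] [252 168  17  19 176] [ 0.4465 -0.2288  0.071 ]
[234.6 189.6] [227 180  18  18 211] [ 0.423  -0.2111  0.071 ]
```

View pics/w1.png

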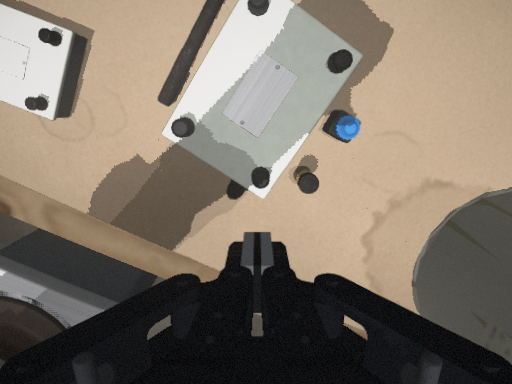

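The wrist view shows pin1 (261,177), pin3 (182,127), pin2 (259,6, cut by the frame) and pin4 (340,61). The gland is at (235,190) and the shut fingertips at (257,235). I'll refine the pin positions using the depth map.

```bash
cat >> h.py <<'E'
def cloud(c):
    h,w=c["z_map"].shape; u,v=np.meshgrid(np.arange(w),np.arange(h))
    s=cv2.undistortPoints(np.stack([u,v],-1).reshape(-1,1,2).astype(float),c["mtx"],np.array([c["k1"],0,0,0,0.]))[:,0]
    z=c["z_map"].ravel(); P=np.c_[s[:,0]*z,-s[:,1]*z,-z]@rot(c).T+c["position"]; P[z==0]=np.nan
    return P.reshape(h,w,3)
def heads(c,guess,lo=.066,hi=.082):
    P=cloud(c).reshape(-1,3); W={}
    for i,g in guess.items():
        k=(np.hypot(P[:,0]-g[0],P[:,1]-g[1])<.022)&(P[:,2]>lo)&(P[:,2]<hi)
        if k.sum()>15:
            q=P[k]; W[i]=(q.min(0)+q.max(0))/2; print(i,k.sum(),"mean",q.mean(0).round(4),"mid",W[i].round(4),"ext",np.ptp(q,axis=0).round(4)); W[i]=q.mean(0)
    return W
G={1:(.4424,-.2312),2:(.5955,-.158),3:(.4572,-.1363),4:(.5807,-.2529)}
E
python3 - <<'E'
from h import *
from cell import robot
import pickle
for c in (pickle.load(open("top0.pkl","rb")),robot.camera("wrist")):
    W=heads(c,G); M,t=fit(W); print(t,np.degrees(np.arctan2(M[1,0],M[0,0])))
    for i in PB: print(i,(M@np.array(PB[i])/1000+t).round(4))
P=cloud(c); print("cover",np.nanmedian(P[60:120:5,240:250,2]),"tip",P[236,258],P[240,252],P[234:260:4,257])
s=robot.sense();print(s["tcp_pos"],s["t"])
E
```

```text
1 65 mean [ 0.4436 -0.2323  0.0718] mid [ 0.4433 -0.2324  0.071 ] ext [0.0174 0.0169 0.0084]
2 58 mean [ 0.5964 -0.1592  0.0722] mid [ 0.5965 -0.1594  0.0716] ext [0.0173 0.0153 0.0083]
3 64 mean [ 0.4586 -0.1377  0.0721] mid [ 0.459  -0.1382  0.0717] ext [0.0177 0.0168 0.0089]
4 60 mean [ 0.5816 -0.254   0.0716] mid [ 0.5823 -0.2534  0.0718] ext [0.0187 0.0173 0.0076]
rms mm 0.21199564572303967
[ 0.52007867 -0.19580203] 171.08079613255688
1 [ 0.4435 -0.2324]
2 [ 0.5967 -0.1592]
3 [ 0.4584 -0.1375]
4 [ 0.5818 -0.2541]
1 253 mean [ 0.4444 -0.2305  0.0726] mid [ 0.444  -0.2307  0.0718] ext [0.0183 0.018  0.0066]
2 80 mean [ 0.5904 -0.1612  0.0724] mid [ 0.5914 -0.16    0.0714] ext [0.0077 0.0139 0.0072]
3 296 mean [ 0.4597 -0.137   0.0725] mid [ 0.4593 -0.1365  0.0714] ext [0.0188 0.0186 0.0066]
4 350 mean [ 0.5817 -0.2521  0.0727] mid [ 0.5825 -0.2525  0.0713] ext [0.0186 0.0183 0.0082]
rms mm 3.451801736390147
[ 0.51904842 -0.19518785] 171.02527377706218
1 [ 0.4424 -0.2317]
2 [ 0.5957 -0.1587]
3 [ 0.4574 -0.1369]
4 [ 0.5807 -0.2535]
cover 0.050998671597575485 tip [ 0.45226768 -0.22598232  0.24094921] [ 0.45111952 -0.22339719  0.24557251] [[ 0.45185082 -0.22564537  0.23800447]
 [ 0.45179411 -0.22566501  0.24260778]
 [ 0.45213779 -0.22550181  0.24787827]
 [ 0.45216678 -0.22548298  0.25212384]
 [ 0.45165735 -0.22571073  0.25494865]
 [ 0.45171813 -0.22567793  0.25884205]
 [ 0.45224005 -0.22543457  0.26347868]]
[ 0.44258251 -0.23166019  0.21968316] 1.5
```

Both cameras agree to about 1–2 mm: pin1 (.444,-.2315), pin2 (.597,-.1585), pin3 (.459,-.137), pin4 (.582,-.253), and the head heights fit. The tool is already over pin1, so I descend there.

{"op": "drive_tool", "data": {"commands": [[[0,-0.05,1.5,0],[0,-0.05,3.2,0],[0,-0.05,4.5,0],[0,-0.05,4.9,0],[0,-0.05,4.9,0],[0,-0.05,4.9,0]]]}}

```text
t: 2.25
tcp_pos: [0.4445, -0.2319, 0.0984]
ee_rot: [-2.637, 1.708, -0.003]
force: [0.0, -0.0, 0.3]
opening: 0.0001
```

Run:
```python
from h import *
from cell import robot
c=robot.camera("wrist"); im=c["image"]; 
s=robot.sense();print(s["t"],s["tcp_pos"],s["force"])
tip=np.array(s["tcp_pos"])+[0,0,-.014]; print(to_px(c,tip),to_px(c,[.444,-.2315,.074]))
cv2.imwrite("pics/w2.png",cv2.resize(im[100:340,120:400,::-1],(700,600)))
```

```text
2.3 [ 0.44455155 -0.23177771  0.09844028] [-0.48460849 -1.10093557  0.34049005]
[257.72967143 226.98455064] [256.89531026 221.33243897]
```

View pics/w2.png

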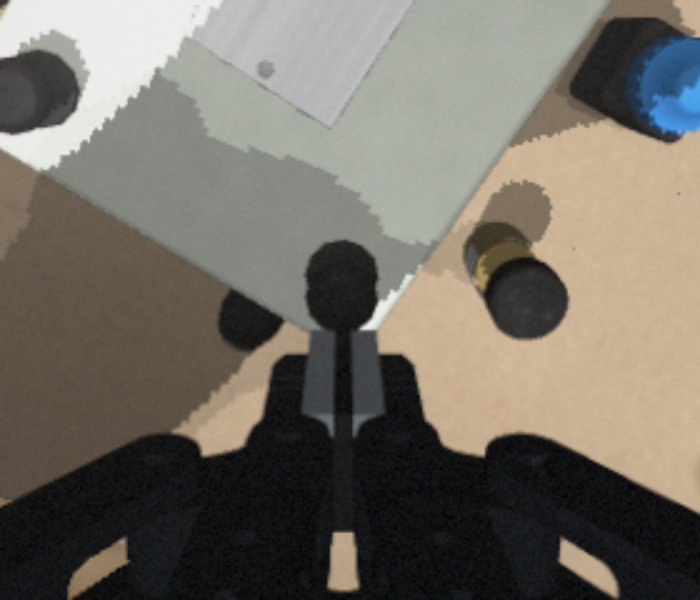

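Pin1 is straight ahead of the shut fingertips, at about (342,303) in the crop. I approach in small steps and watch the force.

{"op": "drive_tool", "data": {"commands": [[[0,0,0.15,0],[0,0,0.3,0],[0,0,0.4,0],[0,0,0.4,0]]]}}

```text
t: 2.8
tcp_pos: [0.4436, -0.2309, 0.0868]
ee_rot: [2.637, -1.707, -0.001]
force: [-0.1, -0.1, 0.5]
opening: 0.0001
```

{"op": "drive_tool", "data": {"commands": [[[0,0,0.04,0],[0,0,0.08,0],[0,0,0.08,0]]]}}

```text
t: 3.18
tcp_pos: [0.4437, -0.2311, 0.085]
ee_rot: [2.637, -1.707, -0.0]
force: [-0.6, -0.0, -0.3]
opening: 0.0003
```

{"op": "drive_tool", "data": {"commands": [[[0,0,0.04,0],[0,0,0.08,0],[0,0,0.08,0]]]}}

```text
t: 3.55
tcp_pos: [0.4437, -0.2311, 0.083]
ee_rot: [2.637, -1.707, -0.0]
force: [0.4, -0.2, -0.3]
opening: -0.0001
```

{"op": "drive_tool", "data": {"commands": [[[0,0,0.04,0],[0,0,0.08,0],[0,0,0.08,0]]]}}

```text
t: 3.92
tcp_pos: [0.4437, -0.2311, 0.081]
ee_rot: [2.637, -1.707, -0.0]
force: [0.2, 0.1, 0.0]
opening: 0.0001
```

No contact yet, although the nominal tip is at 67 mm. I'll look.

Run:
```python
from h import *
from cell import robot
a=robot.camera("wrist"); b=robot.camera("side")
s=robot.sense();print(s["t"],s["tcp_pos"],s["force"])
u,v=to_px(b,[.444,-.2315,.08]).astype(int);print(u,v, to_px(b,np.array(s["tcp_pos"])-[0,0,.014]),to_px(b,[.444,-.2315,.074]))
A=cv2.resize(a["image"][120:280,190:330],(400,457),interpolation=cv2.INTER_CUBIC)
u0,v0=u-50,v-57
B=cv2.resize(b["image"][v0:v0+114,u0:u0+100],(400,457),interpolation=cv2.INTER_CUBIC)
cv2.imwrite("pics/w3.png",np.hstack([A,B])[:,:,::-1]); print(u0,v0)
P=cloud(a); print(heads(a,{1:G[1],3:G[3]}))
```

```text
4.025 [ 0.44369727 -0.23108774  0.08106077] [ 1.0295181  -0.39301665 -1.20996764]
196 231 [197.03762149 236.6822612 ] [196.96161904 234.02637696]
146 174
1 497 mean [ 0.4476 -0.2293  0.0723] mid [ 0.4454 -0.2307  0.0705] ext [0.0158 0.0183 0.0083]
3 955 mean [ 0.4597 -0.1373  0.0724] mid [ 0.4591 -0.1365  0.0711] ext [0.0178 0.0186 0.0084]
{1: array([ 0.44758845, -0.22934646,  0.0723033 ]), 3: array([ 0.45968496, -0.13733796,  0.0723534 ])}
```

View pics/w3.png

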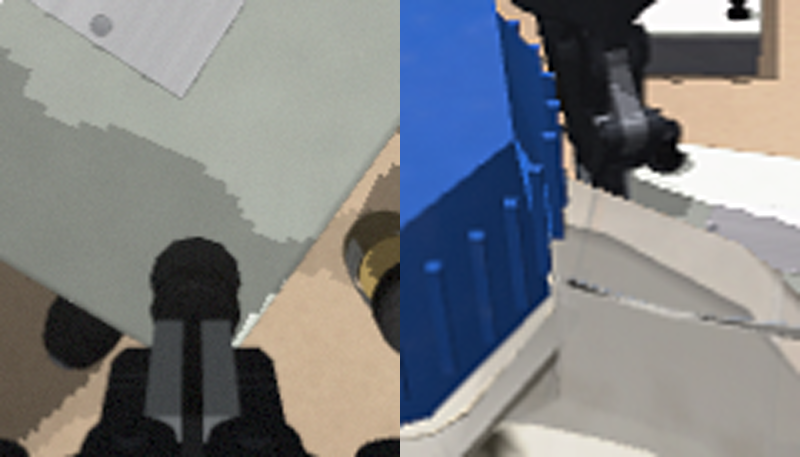

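Run:
```python
from h import *
from cell import robot
a=robot.camera("wrist"); s=robot.sense(); P=cloud(a); T=R.from_rotvec(s["ee_rot"]).as_matrix()
Q=(P-s["tcp_pos"])@T*1000
for r in range(205,275,4): print(r,[tuple(Q[r,c].round(0).astype(int)) if np.isfinite(Q[r,c,0]) else None for c in (246,250,257,264,268)])
for y in(-11,0,11): print(y,to_px(a,np.array(s["tcp_pos"])+T@[0,y/1e3,.014]))
```

```text
205 [(np.int64(-8), np.int64(-9), np.int64(30)), (np.int64(-5), np.int64(-9), np.int64(29)), (np.int64(-1), np.int64(-9), np.int64(28)), (np.int64(4), np.int64(-9), np.int64(30)), (np.int64(7), np.int64(-8), np.int64(31))]
209 [(np.int64(-8), np.int64(-7), np.int64(28)), (np.int64(-5), np.int64(-7), np.int64(29)), (np.int64(-1), np.int64(-7), np.int64(27)), (np.int64(4), np.int64(-7), np.int64(28)), (np.int64(7), np.int64(-6), np.int64(29))]
213 [(np.int64(-8), np.int64(-4), np.int64(29)), (np.int64(-5), np.int64(-4), np.int64(27)), (np.int64(-1), np.int64(-9), np.int64(14)), (np.int64(4), np.int64(-4), np.int64(29)), (np.int64(7), np.int64(-4), np.int64(29))]
217 [(np.int64(-8), np.int64(-2), np.int64(27)), (np.int64(-5), np.int64(-8), np.int64(10)), (np.int64(-1), np.int64(-8), np.int64(10)), (np.int64(3), np.int64(-8), np.int64(9)), (np.int64(6), np.int64(-7), np.int64(13))]
221 [(np.int64(-7), np.int64(-6), np.int64(10)), (np.int64(-5), np.int64(-6), np.int64(9)), (np.int64(-1), np.int64(-7), np.int64(7)), (np.int64(3), np.int64(-6), np.int64(8)), (np.int64(6), np.int64(-6), np.i
[... 2271 characters left out ...]
9)), None, (np.int64(-1), np.int64(-10), np.int64(-49)), (np.int64(2), np.int64(-9), np.int64(-48)), (np.int64(4), np.int64(-10), np.int64(-49))]
269 [(np.int64(-5), np.int64(-10), np.int64(-53)), (np.int64(-3), np.int64(-8), np.int64(-49)), (np.int64(-1), np.int64(-8), np.int64(-49)), (np.int64(2), np.int64(-8), np.int64(-49)), (np.int64(4), np.int64(-11), np.int64(-54))]
273 [(np.int64(-5), np.int64(-11), np.int64(-57)), (np.int64(-3), np.int64(-10), np.int64(-56)), (np.int64(-1), np.int64(-7), np.int64(-50)), (np.int64(2), np.int64(-11), np.int64(-57)), (np.int64(3), np.int64(-11), np.int64(-56))]
-11 [257.96186642 209.86117432]
0 [257.92760549 227.08015707]
11 [257.89418765 243.69925366]
```

By depth, the fingertip's front edge is about 17 mm behind the TCP rather than 14 mm ahead, and pin1 is still up. There's about 25 mm to go, so I continue slowly under force supervision.

{"op": "drive_tool", "data": {"commands": [[[0,0,0.1,0],[0,0,0.2,0],[0,0,0.2,0]]]}}

```text
t: 4.45
tcp_pos: [0.4435, -0.231, 0.0758]
ee_rot: [2.637, -1.707, -0.001]
force: [-0.4, 0.4, 0.6]
opening: 0.0001
```

{"op": "drive_tool", "data": {"commands": [[[0,0,0.1,0],[0,0,0.2,0],[0,0,0.2,0]]]}}

```text
t: 4.82
tcp_pos: [0.4436, -0.231, 0.0709]
ee_rot: [2.637, -1.707, -0.001]
force: [-0.0, 1.0, 0.4]
opening: -0.0002
```

{"op": "drive_tool", "data": {"commands": [[[0,0,0.1,0],[0,0,0.16,0],[0,0,0.16,0]]]}}

```text
t: 5.2
tcp_pos: [0.4436, -0.231, 0.0669]
ee_rot: [2.637, -1.707, -0.0]
force: [0.6, -0.6, 1.2]
opening: 0.0003
```

{"op": "drive_tool", "data": {"commands": [[[0,0,0.1,0],[0,0,0.2,0],[0,0,0.2,0]]]}}

```text
t: 5.58
tcp_pos: [0.4436, -0.231, 0.0618]
ee_rot: [2.637, -1.707, -0.001]
force: [-0.3, 0.2, -0.2]
opening: 0.0001
```

{"op": "drive_tool", "data": {"commands": [[[0,0,0.04,0],[0,0,0.08,0],[0,0,0.08,0]]]}}

```text
t: 5.95
tcp_pos: [0.4438, -0.2311, 0.0602]
ee_rot: [2.637, -1.707, 0.0]
force: [-0.5, 0.8, 3.1]
opening: -0.0004
```

{"op": "drive_tool", "data": {"commands": [[[0,0,0.04,0],[0,0,0.04,0]]]}}

```text
t: 6.2
tcp_pos: [0.4438, -0.2311, 0.0592]
ee_rot: [-2.637, 1.707, -0.0]
force: [-0.7, 0.3, 3.1]
opening: -0.0001
```

{"op": "drive_tool", "data": {"commands": [[[0,0,0.04,0],[0,0,0.04,0]]]}}

```text
t: 6.45
tcp_pos: [0.4438, -0.2311, 0.0581]
ee_rot: [-2.637, 1.707, -0.0]
force: [-0.1, 0.6, 2.7]
opening: -0.0002
```

Contact came near TCP z≈0.061, so the real tip is about 13 mm behind the reported TCP. The pin now slides at about 3 N. I keep going until the stop shows in the force.

{"op": "drive_tool", "data": {"commands": [[[0,0,0.04,0],[0,0,0.08,0],[0,0,0.12,0],[0,0,0.16,0],[0,0,0.16,0]]]}}

```text
t: 7.08
tcp_pos: [0.4438, -0.2311, 0.054]
ee_rot: [2.637, -1.707, 0.0]
force: [-0.9, -0.3, 3.1]
opening: -0.0003
```

{"op": "drive_tool", "data": {"commands": [[[0,0,0.04,0],[0,0,0.04,0]]]}}

```text
t: 7.32
tcp_pos: [0.4438, -0.2311, 0.053]
ee_rot: [2.637, -1.707, 0.0]
force: [-0.1, -0.4, 2.3]
opening: 0.0001
```

{"op": "drive_tool", "data": {"commands": [[[0,0,0.04,0],[0,0,0.04,0]]]}}

```text
t: 7.58
tcp_pos: [0.4438, -0.2311, 0.0521]
ee_rot: [2.637, -1.707, 0.0]
force: [0.4, 0.9, 4.7]
opening: -0.0
```

{"op": "drive_tool", "data": {"commands": [[[0,0,0.04,0],[0,0,0.04,0]]]}}

```text
t: 7.82
tcp_pos: [0.4438, -0.2311, 0.0512]
ee_rot: [2.637, -1.707, 0.0]
force: [-1.5, 0.5, 5.5]
opening: -0.0003
```

{"op": "drive_tool", "data": {"commands": [[[0,0,0.04,0],[0,0,0.04,0],[0,0,0.04,0]]]}}

```text
t: 8.2
tcp_pos: [0.4439, -0.2312, 0.0505]
ee_rot: [2.637, -1.707, 0.001]
force: [-1.9, 0.4, 8.1]
opening: 0.0004
```

The force climbs about 3 N/mm up to 8 N, so pin1 is on its stop. I lift off and go above pin2.

{"op": "drive_tool", "data": {"commands": [[[0,0,-1.0,0],[0,0,-2.0,0],[-0.05,-2.0,-2.0,0],[-0.1,-4.0,-2.0,0],[-0.15,-6.0,-2.0,0],[-0.16,-6.78,-2.0,0],[-0.16,-6.78,-2.0,0],[-0.16,-6.78,-2.0,0]]]}}

```text
t: 9.2
tcp_pos: [0.5954, -0.1589, 0.0995]
ee_rot: [2.635, -1.708, -0.002]
force: [0.3, -0.8, -0.0]
opening: 0.0004
```

```bash
cat > chk.py <<'E'
from h import *
from cell import robot
for n in("top","wrist"):
    print(n); c=robot.camera(n); W=heads(c,G,.056)
s=robot.sense();print(s["t"],s["tcp_pos"],s["force"])
E
python3 chk.py
```

```text
top
wrist
2 649 mean [ 0.598  -0.1574  0.0732] mid [ 0.5974 -0.1578  0.069 ] ext [0.0183 0.0188 0.0127]
4 507 mean [ 0.5852 -0.2506  0.071 ] mid [ 0.5851 -0.2522  0.0654] ext [0.0135 0.0188 0.0185]
9.3 [ 0.59551833 -0.15917817  0.099953  ] [ 0.32975094 -0.55325845  0.30751384]
```

{"op": "drive_tool", "data": {"commands": [[[0,-0.08,0.6,0],[0,-0.08,1.1,0],[0,-0.08,1.4,0],[0,-0.08,1.48,0],[0,-0.08,1.56,0],[0,-0.08,1.56,0]]]}}

```text
t: 10.05
tcp_pos: [0.5985, -0.1572, 0.0614]
ee_rot: [2.637, -1.707, -0.0]
force: [-1.4, 0.7, 2.6]
opening: 0.0001
```

{"op": "drive_tool", "data": {"commands": [[[0,0,0.04,0],[0,0,0.08,0],[0,0,0.12,0],[0,0,0.16,0],[0,0,0.2,0],[0,0,0.24,0],[0,0,0.28,0],[0,0,0.28,0]]]}}

```text
t: 11.05
tcp_pos: [0.5987, -0.1572, 0.054]
ee_rot: [-2.637, 1.707, -0.0]
force: [-1.2, 0.0, 2.7]
opening: 0.0
```

{"op": "drive_tool", "data": {"commands": [[[0,0,0.04,0],[0,0,0.08,0],[0,0,0.08,0]]]}}

```text
t: 11.42
tcp_pos: [0.5986, -0.1572, 0.0521]
ee_rot: [-2.637, 1.707, -0.0]
force: [-1.9, 0.6, 4.1]
opening: -0.0001
```

{"op": "drive_tool", "data": {"commands": [[[0,0,0.04,0],[0,0,0.04,0],[0,0,0.04,0]]]}}

```text
t: 11.8
tcp_pos: [0.5987, -0.1572, 0.0514]
ee_rot: [-2.637, 1.707, -0.0]
force: [-1.2, 0.2, 5.6]
opening: 0.0
```

{"op": "drive_tool", "data": {"commands": [[[0,0,0.04,0],[0,0,0.04,0],[0,0,0.04,0]]]}}

```text
t: 12.18
tcp_pos: [0.5987, -0.1572, 0.0506]
ee_rot: [-2.637, 1.707, -0.001]
force: [-2.7, 0.6, 7.1]
opening: 0.0004
```

Pin2 is seated, with the same force signature. Next is pin3.

{"op": "drive_tool", "data": {"commands": [[[0,0,-1.0,0],[0,0,-2.0,0],[-1.0,1.6,-2.0,0],[-2.0,3.2,-2.0,0],[-2.9,4.6,-2.0,0],[-3.02,4.76,-2.0,0],[-3.02,4.76,-2.0,0],[-3.02,4.76,-2.0,0]]]}}

```text
t: 13.18
tcp_pos: [0.4605, -0.1372, 0.1001]
ee_rot: [-2.637, 1.707, -0.002]
force: [-0.3, -0.0, 0.0]
opening: 0.0
```

```bash
python3 chk.py
```

```text
top
1 62 mean [ 0.4436 -0.2324  0.0638] mid [ 0.444  -0.2334  0.062 ] ext [0.0172 0.0173 0.0111]
4 60 mean [ 0.5816 -0.254   0.0719] mid [ 0.5826 -0.2538  0.0713] ext [0.0181 0.0172 0.0116]
wrist
1 418 mean [ 0.4471 -0.2292  0.0639] mid [ 0.4468 -0.2303  0.0613] ext [0.0138 0.0188 0.0105]
2 902 mean [ 0.5962 -0.1571  0.0644] mid [ 0.5971 -0.1577  0.0617] ext [0.019 0.019 0.011]
3 624 mean [ 0.46   -0.1355  0.0724] mid [ 0.4588 -0.1359  0.0683] ext [0.0186 0.0183 0.0127]
4 622 mean [ 0.58   -0.2481  0.0703] mid [ 0.5819 -0.2508  0.0656] ext [0.0182 0.0163 0.0186]
13.275 [ 0.46008026 -0.13705424  0.09992536] [ 0.08203219  0.30850048 -0.48984071]
```

Depth shows pins 1 and 2 down by about 8–8.5 mm, and the box hasn't moved. I press pin3.

{"op": "drive_tool", "data": {"commands": [[[0,0.03,0.6,0],[0,0.03,1.1,0],[0,0.03,1.4,0],[0,0.03,1.48,0],[0,0.03,1.56,0],[0,0.03,1.56,0]]]}}

```text
t: 14.02
tcp_pos: [0.4585, -0.1374, 0.0612]
ee_rot: [-2.637, 1.707, -0.0]
force: [-0.7, -0.1, -0.6]
opening: -0.0
```

{"op": "drive_tool", "data": {"commands": [[[0,0,0.04,0],[0,0,0.08,0],[0,0,0.12,0],[0,0,0.16,0],[0,0,0.2,0],[0,0,0.24,0],[0,0,0.28,0],[0,0,0.28,0]]]}}

```text
t: 15.02
tcp_pos: [0.4585, -0.1374, 0.054]
ee_rot: [-2.637, 1.707, -0.0]
force: [0.6, 0.2, 2.4]
opening: 0.0
```

{"op": "drive_tool", "data": {"commands": [[[0,0,0.04,0],[0,0,0.08,0],[0,0,0.12,0],[0,0,0.12,0]]]}}

```text
t: 15.52
tcp_pos: [0.4586, -0.1374, 0.0512]
ee_rot: [-2.637, 1.707, -0.001]
force: [-1.0, 0.3, 6.0]
opening: 0.0
```

{"op": "drive_tool", "data": {"commands": [[[0,0,0.04,0],[0,0,0.04,0],[0,0,0.04,0]]]}}

```text
t: 15.9
tcp_pos: [0.4586, -0.1374, 0.0505]
ee_rot: [-2.637, 1.707, -0.001]
force: [-0.9, 1.5, 8.2]
opening: -0.0004
```

{"op": "drive_tool", "data": {"commands": [[[0,0,-1.0,0],[0,0,-2.0,0],[2.0,-0.8,-2.0,0],[4.0,-1.6,-2.0,0],[5.8,-2.4,-2.0,0],[6.24,-2.61,-2.0,0],[6.24,-2.61,-2.0,0],[6.24,-2.61,-2.0,0]]]}}

```text
t: 16.9
tcp_pos: [0.5807, -0.2516, 0.0997]
ee_rot: [2.638, -1.706, -0.003]
force: [0.8, 0.6, 0.9]
opening: -0.0001
```

```bash
python3 chk.py
```

```text
top
2 58 mean [ 0.5965 -0.1594  0.0636] mid [ 0.5963 -0.1597  0.0635] ext [0.0178 0.0154 0.0091]
3 61 mean [ 0.4584 -0.1376  0.0637] mid [ 0.4579 -0.1383  0.0633] ext [0.0172 0.0169 0.007 ]
wrist
2 694 mean [ 0.5978 -0.1589  0.0644] mid [ 0.5972 -0.158   0.063 ] ext [0.0183 0.0184 0.0079]
3 502 mean [ 0.4617 -0.1376  0.0636] mid [ 0.4601 -0.1369  0.0613] ext [0.0193 0.0185 0.0105]
4 638 mean [ 0.5831 -0.2522  0.0724] mid [ 0.5824 -0.2525  0.0686] ext [0.0183 0.0181 0.0121]
17.0 [ 0.58107817 -0.25184305  0.10023513] [-0.05731055  0.21367336 -0.58772163]
```

{"op": "drive_tool", "data": {"commands": [[[0,0,0.6,0],[0,0,1.1,0],[0,0,1.4,0],[0,0,1.48,0],[0,0,1.56,0],[0,0,1.56,0]]]}}

```text
t: 17.75
tcp_pos: [0.582, -0.253, 0.0614]
ee_rot: [-2.637, 1.707, -0.001]
force: [-1.2, 0.0, 0.1]
opening: 0.0
```

{"op": "drive_tool", "data": {"commands": [[[0,0,0.04,0],[0,0,0.08,0],[0,0,0.12,0],[0,0,0.16,0],[0,0,0.2,0],[0,0,0.24,0],[0,0,0.28,0],[0,0,0.28,0]]]}}

```text
t: 18.75
tcp_pos: [0.582, -0.2531, 0.0541]
ee_rot: [-2.637, 1.707, -0.001]
force: [0.4, -0.4, 3.5]
opening: 0.0002
```

{"op": "drive_tool", "data": {"commands": [[[0,0,0.04,0],[0,0,0.08,0],[0,0,0.12,0],[0,0,0.12,0]]]}}

```text
t: 19.25
tcp_pos: [0.582, -0.253, 0.0513]
ee_rot: [-2.637, 1.707, -0.001]
force: [0.3, 0.3, 6.4]
opening: 0.0001
```

{"op": "drive_tool", "data": {"commands": [[[0,0,0.04,0],[0,0,0.04,0],[0,0,0.04,0]]]}}

```text
t: 19.62
tcp_pos: [0.5821, -0.2531, 0.0507]
ee_rot: [-2.637, 1.707, -0.001]
force: [-1.0, 1.0, 7.7]
opening: 0.0003
```

All four are pressed. I retract above the gland end to check all of them.

{"op": "drive_tool", "data": {"commands": [[[0,0,-1.0,0],[0,0,-2.5,0],[0,0,-4.5,0],[0,1.0,-6.4,0],[0,3.0,-6.8,0],[0,5.0,-6.8,0],[0,7.0,-6.8,0],[0,7.0,-6.8,0]]]}}

```text
t: 20.62
tcp_pos: [0.4178, -0.3269, 0.2197]
ee_rot: [2.63, -1.714, -0.003]
force: [0.3, -0.1, 0.6]
opening: 0.0002
```

```bash
python3 chk.py
python3 - <<'E'
from h import *
from cell import robot
c=robot.camera("wrist"); cv2.imwrite("pics/wf.png",c["image"][:,:,::-1])
E
```

```text
top
1 63 mean [ 0.4435 -0.2324  0.0636] mid [ 0.4439 -0.233   0.0624] ext [0.0187 0.017  0.0103]
2 58 mean [ 0.5965 -0.1594  0.0636] mid [ 0.5964 -0.1597  0.0631] ext [0.0175 0.0153 0.0134]
3 61 mean [ 0.4584 -0.1376  0.0633] mid [ 0.4582 -0.1383  0.0625] ext [0.0171 0.017  0.0096]
4 61 mean [ 0.5817 -0.2541  0.0635] mid [ 0.5818 -0.254   0.0628] ext [0.0178 0.0178 0.01  ]
wrist
1 284 mean [ 0.4448 -0.2316  0.0644] mid [ 0.4446 -0.2313  0.0633] ext [0.0183 0.0188 0.0077]
3 325 mean [ 0.4591 -0.1381  0.0643] mid [ 0.4589 -0.1373  0.0619] ext [0.0186 0.0185 0.0111]
20.725 [ 0.42181948 -0.3244864   0.21988645] [ 0.55149427  0.69262718 -0.03248599]
```

View pics/wf.png

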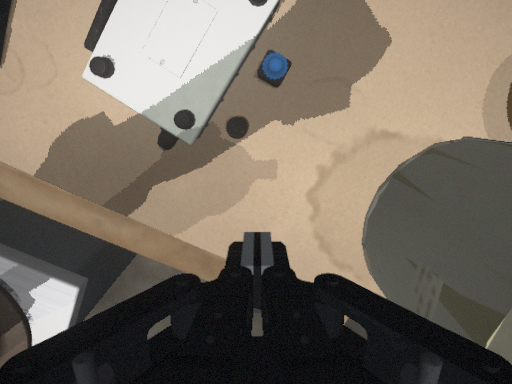

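Pins 1 (184,119) and 3 (102,66) are in full view and down. The vial (237,127), dropper bottle (274,67) and marker (100,25) stand as before. The top camera puts all four heads at 63.3–63.6 mm, against about 72 mm at the start, and the box hasn't moved.

```bash
python3 -c "
from cell import robot
print(robot.sign_off())"
```

```text
the job is handed in; nothing more can be done
None
```

I pressed all four pins of the larger box down in the order you asked: gland corner, diagonally opposite, other gland-end corner, then the last one. I handed the job in shortly after t ≈ 20.8 s.

- **Force:** each pin slid at about 3 N. The force then rose by about 3 N per mm at the stop, and I let go at 7–8 N.
- **Pins down:** by top-camera depth, all four heads ended level at 63.3–63.6 mm, against 71.6–72.2 mm at the start. That is about 8.5 mm of travel against the nominal 9 mm. Those averages include head edges, so they read low on both counts.
- **Box and neighbours:** the box's pin positions matched the start to within 0.2 mm. The vial, dropper bottle and marker looked undisturbed in the last wrist picture. That picture cut off pins 2 and 4, so their final state rests on the top-camera depth and the force.
- **Disagreement:** with the fingers shut, contact came with the fingertips about 13 mm behind the reported TCP, not 14 mm ahead as stated. The wrist camera's depth also showed them well behind it, at about 17 mm. I therefore went by contact force rather than the nominal tip height.

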